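# Vent the wax injector and reset its cut-out with the stylus

### The job

The wax injector's safety cut-out has tripped. First turn its red vent tap to half open (45 degrees, over the green mark on the dial); then take the blue stylus from its wooden block, press the recessed red reset button on the sloping panel fully in with the stylus tip, holding it in for half a second without forcing it (under 20 N), and stand the stylus back upright in its hole, right down. Leave the tap at half open and do not disturb the wax ornaments or the brush jug.

Things in the scene. Friction and masses are not known exactly. Their poses are not given: they have to be found in the camera images.
- injector: Bench wax injector, fixed; origin on the bench, 20 mm to -x of the middle of its 230 (x) x 170 (y) mm base plate. Its front faces its own -x. Green console with a grey sloping panel, 110 mm high; aluminium melting pot behind (104 mm diameter, 127 mm high with its lid knob, axis 78 mm to +x and 10 mm to +y); vent tap on a brass post 190 mm to its +y side.
- reset_mouth (a point): Centre of the mouth of the reset button's well, on the sloping panel's surface, ringed by a yellow bezel (25 mm across). Its z axis is the panel's outward normal (leaning 30 degrees from vertical towards the injector's front), its y axis is level. The well is 10 mm in diameter (1.5 mm chamfer); the button's top (8.8 mm diameter, red) lies 4 to 11 mm below the mouth at rest, differently each time.
- reset (a joint): Travel of the spring reset button along the panel's inward normal: 0 = out, 0.004 = fully in (m). Takes about 2 N to start and 5 N fully in, where it stops hard. Springs back.
- tap_axis (a point): Point on the vertical turning axis of the vent tap, 117.5 mm above the bench. A white dial plate (104 mm diameter, top 95.5 mm above the bench) lies below the handle.
- tap_grip (a point): Point in the middle of the tap's handle where it can be gripped, 66 mm from the axis, 119.5 mm above the bench. The handle is a red bar 12 mm wide and 16 mm high (111.5 to 127.5 mm above the bench) reaching from 5 to 90 mm from the axis; its x axis points from here to the turning axis. It can be pinched across its width from above.
- tap (a joint): Tap angle (rad): 0 = shut, handle pointing to the injector's front (-x); grows clockwise seen from above, handle swinging to the injector's +y side; pi/2 = fully open; pi/4 = half open, handle over the green mark on the dial. Stays where it is left (about 0.15 N m friction).
- stylus: Blue-handled stylus tool, loose, about 40 g, 155 mm long; origin at the end of its tip, its z axis runs from the tip up the handle. Steel tip 4.8 mm diameter with a round end, 24 mm long, then a brass cone up to 36 mm, then the round handle of 13 mm diameter from 36 to 155 mm. It starts standing tip down in the block's hole, about 100 mm of handle above the block.
- block: Wooden stylus block, fixed, 70 x 70 mm and 55 mm high; origin at the centre of its underside. Round hole of 18 mm diameter down its middle (2 mm chamfer), 50 mm deep, so its floor is 5 mm above the bench.
- block_hole (a point): Centre of the mouth of the block's hole, 55 mm above the bench.
- rosette: Bystander: amber wax rosette, 59 mm across, 13 mm high, loose on a marble slab (12 mm thick, 100 x 260 mm). Origin at the centre of its underside.
- leaf: Bystander: brown wax leaf ornament, 62 x 34 x 10 mm, loose on the marble slab. Origin at the centre of its underside.
- jug: Bystander: terracotta jug with brushes, loose, 68 mm across, 80 mm high (brushes to 160 mm), with a handle. Origin at the centre of its underside.
Mind the look-alikes: they are no part of the job. There is more than one size of the block; the job needs the largest.

How it is judged:
By the outcome, as a careful person would: the job done as asked, in the order asked, and still so for the second after the job is handed in, with the robot touching nothing.
It also fails if it takes over 64 s, if anything falls off the work surface, if the arm or the gripper's body presses on something with over 40 N, if the wrist force passes 120 N, or if a joint passes its speed limit or range.

### The arm

A 6-joint arm with a two-finger parallel gripper is mounted at the origin on the work surface. World frame = base frame: x ahead of the robot, y to its left, z up, the work surface at z = 0. Lengths are in m, angles in rad, forces in N, time in s.
With the tool pointing down it reaches from about 0.35 to 0.725 m from the base axis. Payload 4.3 kg.
Tool frame: the origin (TCP) lies at the very end of the fingers, on their centre line; the grasp point (between the pads) lies r.hold_point_z behind it (r.hold_point_z is the distance from the TCP to the grasp point, in m); z points along the fingers, y is the line along which they close (so a half turn about z gives the same grasp; the last joint's range is limited). The gripper opens to 85 mm and grips with 20 to 120 N. Pads are 22 mm wide; open, the fingers measure 114 mm over their backs; the gripper's body (76 mm by 85 mm) begins 54 mm behind the grasp point. The pads swing forward as they close: fully open they stand 13 mm farther back than shut.
Start: joints at [-1.281, 0.377, 0.081, 1.274, 0, 1.46], TCP at [0.224, -0.53, 0.231] pointing down, gripper open.
Joint ranges: [-2.72, 2.72], [-0.84, 1.66], [-1.02, 1.22], [-1.77, 2.12], [-1.37, 1.28], [-3.14, 3.14]. Speed limits (rad/s): [2.57, 2.57, 3.14, 3.14, 3.14, 3.14].

### API

Orientations are given as a rotation vector (axis times angle).
In Python, from cell import sensors, capture, workorder, masks_of, spot_point, r gives the robot as it stands. The module is installed in compiled form; this text tells all that it offers.
- The arm moves only by the tool send_rows, never from a script. Its argument "deltas" is one flat list of numbers, 7 for each row, row after row: the turn, a rotation vector about the tool's x, y, z as a fraction of full scale, then the shift along the tool's x, y, z as a fraction of full scale, then the opening, from 0 (shut) to 1 (fully open). In form: [rx, ry, rz, dx, dy, dz, grip, rx, ry, rz, dx, dy, dz, grip, ...]. A call has 1 to 10 rows; each row shifts and turns the commanded pose from where the row before left it, along the tool's axes as they then stand; what a row does not reach is not made up. Full scale, the value 1, is 5 cm for a shift and 0.1 rad for a turn. A row lasts 1/10 s, in which the tool goes at most 50 mm and 8.59 degrees, less where a joint would pass 70% of its speed; a pose out of reach is approached as far as the arm can. A call with a number of a shift or a turn outside -1 to 1 is refused whole. A call with a gripper value outside its range is refused whole. The fingers move at their own pace and stop on an object; the grip force is fixed at half the most. Time passes only in rows, so rows that do not move let the fingers close. It gives the time, the measured TCP pose, the force, the opening and the grip force at its end, in the units of the state.
- sensors.read_state(): the state, without advancing time (a new reading comes with each control period).
- capture(name): name is "scene" or "top" or "wrist"; returns a dict with "pixels" (480x640x3 uint8, red, green, blue), "vertical_fov" (degrees; the focal length in pixels is half the picture's height over the tangent of half this angle, whatever the lens; pixels are square), "cx", "cy" (the principal point, pixels), "extrinsics" (4x4, takes a point from camera to world coordinates); the wrist camera has in their place "mount" (4x4, takes a point from camera to tool coordinates, whose origin is the TCP and whose axes are the flange's). Camera axes: x right, y up, looking along -z (the intrinsics and any distortion apply to the point x, -y, -z); pixel columns grow to the right and rows downward; lengths in m; the calibration is good to about 2 mm. The wrist camera is an equidistant fisheye: a pixel r from the principal point sees the ray r / f radians off the axis. A picture is of the moment at which its call begins: read the wrist's pose just before it. There is no depth.
- workorder.close_job(): hands the job in; it is judged then, once.
Trained networks look in a picture, given as the dict that the camera call returned (one of the last four; its "shot" number tells which), for a name from the list of things; names that differ only in an ending like _2 or _b are one class to them, and where a whole thing is asked for, a point or a joint stands for the part that bears it (a point fixed in the world has none). Each returns a list of dicts, best first, with "p" (0 to 1); they miss things now and then, are a little off and sometimes report something else, mostly with a low value. They report only what shows in the picture. A call takes as long as a camera call. They do not tell look-alikes from the thing itself.
- masks_of(name, picture): "mask" (480x640 bool, what is visible of it) and "rect" ([left, top, width, height] in pixels, round what is visible of it).
- spot_point(name, picture): "position" ([column, row] in pixels: a listed point, or the origin of a listed thing).
The state is a dict: "time": time; "joint_positions": joint angles; "qd": joint speeds; "joint_torque": joint torques, N m; "position": TCP position; "orientation": TCP orientation; "force": force on the tool from outside, world axes, zero at the start; "wrist_torque": the same for the moment, N m; "finger_gap": finger opening in m; "grip_force": force on a finger pad.
Only numpy, scipy, OpenCV 4.12 (cv2) and the standard library are available. Lean on these libraries where they do the work, as an engineer would, in place of code of your own. Each camera call takes 0.05 s, during which the arm holds its last target. There are 200 camera calls.

## Working session

There is one attempt and no reset: what is moved stays moved. The work goes in short steps, Python scripts to look and compute and a tool call to move; the robot and the scene stay as the last step left them, time stands still between calls to the robot, and variables do not carry over. Pictures are saved under pics/ and viewed, at most 10 in all, crops included, and the job is handed in when it is done.

Besides the shell and the picture viewer there is one more tool, called after ">>>" by a JSON object that holds its "fn" and its "kwargs", one argument or row to a line. send_rows: Moves the arm, as the interface text tells. Its arguments: {"type":"object","properties":{"deltas":{"type":"array"}},"required":["deltas"]}

```bash
mkdir -p pics
cat > h.py <<'E'
import numpy as np, cv2
from scipy.spatial.transform import Rotation as R
from cell import sensors, capture, workorder, masks_of, spot_point, r
def f_of(p): return 240/np.tan(np.radians(p["vertical_fov"])/2)
def ray(p,uv,st=None):
    f=f_of(p); u=(uv[0]-p["cx"])/f; v=(uv[1]-p["cy"])/f
    if "mount" in p:
        th=np.hypot(u,v); s=np.sinc(th/np.pi); d=np.array([u*s,-v*s,-np.cos(th)])
        T=np.eye(4);T[:3,:3]=R.from_rotvec(st["orientation"]).as_matrix();T[:3,3]=st["position"];T=T@p["mount"]
    else: d=np.array([u,-v,-1.]);T=p["extrinsics"]
    d=T[:3,:3]@d; return T[:3,3],d/np.linalg.norm(d)
def atz(p,uv,z,st=None):
    o,d=ray(p,uv,st); return o+d*(z-o[2])/d[2]
def tri(rays):
    A=np.zeros((3,3));b=np.zeros(3)
    for o,d in rays: P=np.eye(3)-np.outer(d,d);A+=P;b+=P@o
    x=np.linalg.solve(A,b); return x,[np.linalg.norm((np.eye(3)-np.outer(d,d))@(x-o)) for o,d in rays]
def save(p,name,crop=None,k=1):
    im=p["pixels"][...,::-1]
    if crop: a,b,c,d=crop; im=im[b:d,a:c]
    cv2.imwrite("pics/"+name,cv2.resize(im,None,fx=k,fy=k,interpolation=cv2.INTER_CUBIC))
E
python3 - <<'E'
from h import *
print(r.hold_point_z, {k:v for k,v in sensors.read_state().items()})
Z=dict(reset_mouth=.09,tap_axis=.1175,tap_grip=.1195,block_hole=.055,stylus=.005,injector=0,block=0,rosette=.012,leaf=.012,jug=0)
for c in("scene","top"):
    p=capture(c);save(p,c+".png");print(c,f_of(p),p["cx"],p["cy"],[k for k in p if k!="pixels"],p["extrinsics"][:3,3])
    for n,z in Z.items():
        print(n,[(np.round(s["position"]).tolist(),round(s["p"],2),np.round(atz(p,s["position"],z),3)[:2].tolist()) for s in spot_point(n,p)[:4]])
E
```

```text
0.0187 {'time': 0.0, 'joint_positions': array([-1.28132956e+00,  3.78087867e-01,  7.96094080e-02,  1.27441162e+00,
       -2.94833071e-06,  1.46049276e+00]), 'qd': array([-0.0011146 ,  0.00082272, -0.00067753, -0.00037621, -0.00142794,
        0.00147658]), 'joint_torque': array([ 1.17803802e-04, -4.63608098e+01,  2.69872391e+01,  2.09819939e-02,
       -1.07267406e-04, -1.28514083e-05]), 'position': array([ 0.22360413, -0.52901356,  0.23034035]), 'orientation': array([-3.07699802e+00, -6.23370531e-01,  2.98641922e-04]), 'force': array([0.63334741, 0.72722734, 0.12781903]), 'wrist_torque': array([0.01851071, 0.00916752, 0.02139353]), 'grip_force': 0.0, 'finger_gap': 0.08552944977721472}
scene 550.6403765315147 312.2412027262104 242.27121129144078 ['vertical_fov', 'cx', 'cy', 'extrinsics', 'shot'] [ 1.21115497 -0.66272137  0.70054952]
reset_mouth [([322.0, 233.0], 0.72, [0.521, -0.096]), ([391.0, 176.0], 0.43, [0.441, 0.175])]
tap_axis [([409.0, 189.0], 0.82, [0.542, 0.124])]
tap_grip [([391.0, 174.0], 0.97, [0.474, 0.141])]
block_hole [([224.0, 257.0], 0.83, [0.425, -0.265]), ([196.0
[... 713 characters left out ...]

reset_mouth [([297.0, 252.0], 0.89, [0.508, -0.078])]
tap_axis [([173.0, 225.0], 0.74, [0.549, 0.135])]
tap_grip [([173.0, 265.0], 0.76, [0.479, 0.13])]
block_hole [([497.0, 265.0], 0.92, [0.493, -0.449]), ([390.0, 314.0], 0.74, [0.401, -0.249]), ([447.0, 273.0], 0.71, [0.477, -0.355])]
stylus [([439.0, 278.0], 0.45, [0.474, -0.354])]
injector [([284.0, 231.0], 0.72, [0.564, -0.049])]
block [([436.0, 274.0], 0.95, [0.481, -0.351]), ([384.0, 318.0], 0.83, [0.396, -0.246]), ([488.0, 268.0], 0.62, [0.495, -0.454])]
rosette [([277.0, 323.0], 0.92, [0.384, -0.04])]
leaf [([196.0, 322.0], 0.81, [0.384, 0.111]), ([443.0, 273.0], 0.47, [0.482, -0.361])]
jug [([416.0, 168.0], 0.97, [0.698, -0.317])]
```

View pics/scene.png

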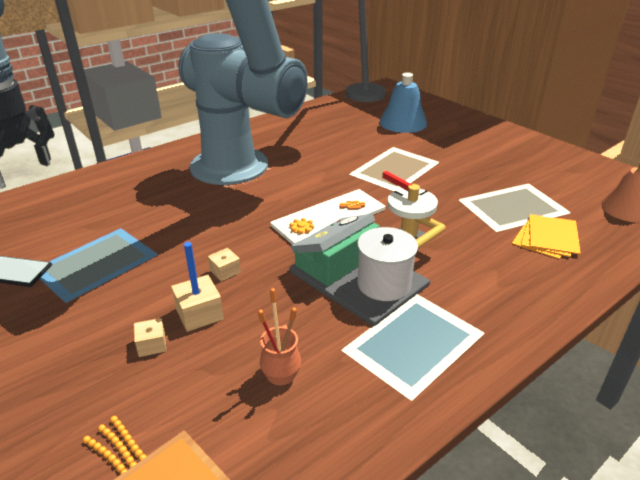

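View pics/top.png

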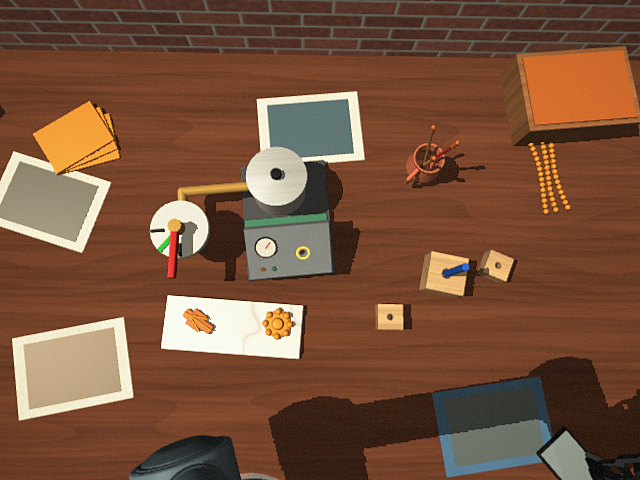

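Three blocks in the top view: (447,273) with the blue stylus, (390,316) and (497,265), both smaller. The first fits, as the largest and the only one holding a blue stylus. I'll confirm it in a crop and measure the tap and the injector yaw.

Run:
```python
from h import *
p=capture("top");im=p["pixels"]
print(np.round(p["extrinsics"],3))
a=cv2.resize(im[190:285,140:340],None,fx=4,fy=4,interpolation=cv2.INTER_CUBIC)[:,:,::-1]
b=cv2.resize(im[235:335,370:520],None,fx=2,fy=2,interpolation=cv2.INTER_CUBIC)[:,:,::-1]
c=np.zeros((380+200,800,3),np.uint8);c[:380]=a;c[380:,:300]=b;cv2.imwrite("pics/crop.png",c)
hsv=cv2.cvtColor(im,cv2.COLOR_RGB2HSV)
red=((hsv[...,0]<6)|(hsv[...,0]>174))&(hsv[...,1]>190)&(hsv[...,2]>110)
red[:,:150]=0;red[:,200:]=0;red[:200]=0;red[290:]=0
pts=np.argwhere(red)[:,::-1].astype(np.float32);print(len(pts))
W=np.array([atz(p,q,.1275)[:2] for q in pts])
m=W.mean(0);u,s,v=np.linalg.svd(W-m);d=v[0]*np.sign(-v[0][0]);print("handle centre",m,"dir",d,np.degrees(np.arctan2(-d[1],-d[0])), "ext",((W-m)@d).min(),((W-m)@d).max())
g=(hsv[...,0]>45)&(hsv[...,0]<85)&(hsv[...,1]>120)&(hsv[...,2]>80);g[:,:150]=0;g[:,200:]=0
pg=np.argwhere(g)[:,::-1];print("green",len(pg),[np.round(atz(p,q,.0955)[:2],4) for q in (pg.mean(0),pg[pg[:,0].argmin()],pg[pg[:,0].argmax()])])
for n in("tap_axis","tap_grip"):
    for c in("top","scene"): pass
ps=capture("scene")
for n in("tap_axis","tap_grip","reset_mouth","block_hole"):
    P=[(q,s["position"]) for q in(p,ps) for s in spot_point(n,q)]
    A=[x for x in P if x[0] is p];B=[x for x in P if x[0] is ps]
    for x in A:
        for y in B:
            X,e=tri([ray(*x),ray(*y)])
            if max(e)<.01: print(n,np.round(x[1]),np.round(y[1]),X.round(4),np.round(e,4))
```

```text
[[ 0.009  0.985 -0.172  0.385]
 [-1.     0.012  0.016 -0.101]
 [ 0.018  0.172  0.985  0.932]
 [ 0.     0.     0.     1.   ]]
270
handle centre [0.49682357 0.13145991] dir [-0.99989918  0.01419988] -0.8136207114424887 ext -0.039849898027254776 0.03887005689012506
green 79 [array([0.5181, 0.156 ]), array([0.51  , 0.1675]), array([0.5335, 0.1479])]
tap_axis [172. 226.] [411. 190.] [0.5451 0.1342 0.116 ] [0.004 0.004]
reset_mouth [298. 252.] [322. 230.] [ 0.5081 -0.0815  0.0842] [0.0019 0.0019]
block_hole [386. 314.] [224. 257.] [ 0.3999 -0.2485  0.0312] [0.0033 0.0033]
block_hole [446. 272.] [194. 292.] [ 0.479 -0.357  0.051] [0.0026 0.0026]
block_hole [497. 264.] [148. 326.] [ 0.4961 -0.4581  0.039 ] [0.0014 0.0014]
```

View pics/crop.png

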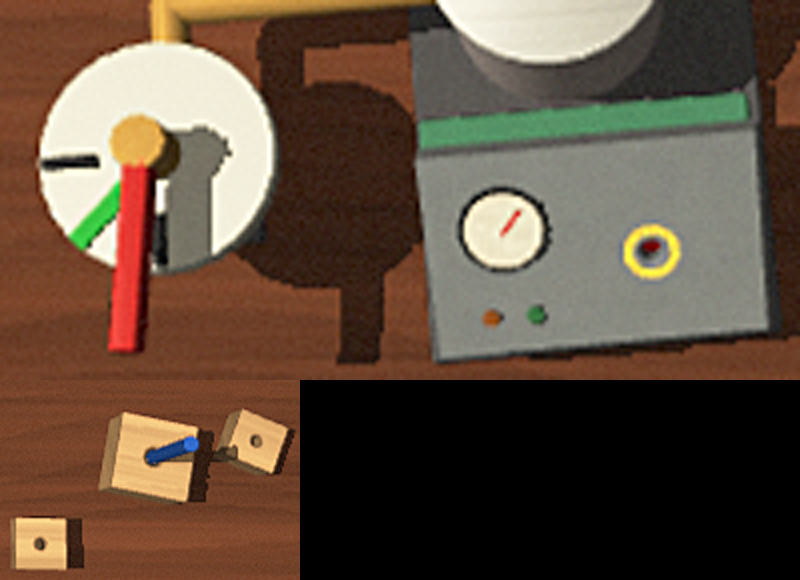

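Run:
```python
from h import *
p=capture("top");im=p["pixels"];hsv=cv2.cvtColor(im,cv2.COLOR_RGB2HSV)
C=lambda x,y:(140+x/4-.4,190+y/4-.4)
for a,b,z in[((418,135),(750,100),.11),((418,158),(755,120),.11),((437,360),(772,332),.05)]:
    A,B=atz(p,C(*a),z),atz(p,C(*b),z);d=A-B;print("yaw",np.degrees(np.arctan2(-d[0],d[1])),A,B)
w=(hsv[...,1]<70)&(hsv[...,2]>150);w[:,:140]=0;w[:,215:]=0;w[:195]=0;w[262:]=0
k=cv2.morphologyEx(w.astype(np.uint8),cv2.MORPH_OPEN,np.ones((3,3)))
pts=cv2.convexHull(np.argwhere(k)[:,::-1].astype(np.float32).reshape(-1,1,2))[:,0]
Q=np.array([atz(p,q,.0955)[:2] for q in pts]);x=np.linalg.lstsq(np.c_[2*Q,np.ones(len(Q))],(Q**2).sum(1),rcond=None)[0]
c=x[:2];print("dial",c,np.sqrt(x[2]+c@c))
for n,q in dict(green0=(118,188),green1=(77,243),b0=(98,161),b1=(42,164),s0=(162,220),s1=(163,264),cap=(138,140)).items():
    X=atz(p,C(*q),.0955);print(n,X[:2].round(4),"ang",np.degrees(np.arctan2((X-[*c,0])[1],-(X-[*c,0])[0])).round(1))
y=(hsv[...,0]>22)&(hsv[...,0]<34)&(hsv[...,1]>150)&(hsv[...,2]>120);y[:,:290]=0;y[:,318:]=0;y[:240]=0;y[265:]=0
q=np.argwhere(y)[:,::-1];e=cv2.fitEllipse(cv2.convexHull(q.astype(np.int32)));print("bezel",e,[atz(p,e[0],z).round(4) for z in(.08,.085,.09)])
ps=capture("scene");hs=cv2.cvtColor(ps["pixels"],cv2.COLOR_RGB2HSV)
y=(hs[...,0]>22)&(hs[...,0]<34)&(hs[...,1]>110)&(hs[...,2]>100);y[:,:305]=0;y[:,340:]=0;y[:222]=0;y[245:]=0
q=np.argwhere(y)[:,::-1];print(len(q))
if len(q)>5:
    e2=cv2.fitEllipse(cv2.convexHull(q.astype(np.int32)));print(e2);print(tri([ray(p,e[0]),ray(ps,e2[0])]))
```

```text
yaw 6.888022997690755 [0.5550243  0.01417758 0.11      ] [ 0.57258313 -0.13117547  0.11      ]
yaw 7.288477806824078 [0.5447684  0.01381761 0.11      ] [ 0.56360033 -0.13342357  0.11      ]
yaw 5.3882724169575065 [0.46179569 0.01017169 0.05      ] [ 0.47635004 -0.14413428  0.05      ]
dial [0.54757457 0.13134281] 0.05152372709965869
green0 [0.5325 0.1477] ang 47.2
green1 [0.5077 0.1641] ang 39.4
b0 [0.5445 0.1572] ang 83.2
b1 [0.5428 0.1818] ang 84.6
s0 [0.5184 0.1275] ang -7.5
s1 [0.4988 0.1259] ang -6.4
cap [0.5542 0.1402] ang 126.9
bezel ((302.4294128417969, 252.42123413085938), (12.228232383728027, 13.410758972167969), 82.30599975585938) [array([ 0.5091, -0.0882,  0.08  ]), array([ 0.5084, -0.0883,  0.085 ]), array([ 0.5077, -0.0884,  0.09  ])]
39
((314.427001953125, 229.4020538330078), (10.540176391601562, 23.964616775512695), 116.98179626464844)
(array([ 0.50421561, -0.09337393,  0.08910994]), [np.float64(0.006143115666562921), np.float64(0.006143115666563091)])
```

Confirmed: the largest block, with the stylus, is at about (.479,-.357). The tap axis is at (.5476,.1313), the injector yaw is about +6.5°, and the handle is about 7° open. Next I go above the handle.

```bash
cat >> h.py <<'E'
def down(yaw): # tool z down, tool x at world yaw (deg)
    c,s=np.cos(np.radians(yaw)),np.sin(np.radians(yaw)); return np.array([[c,s,0],[s,-c,0],[0,0,-1.]])
def plan(pos,Rt,n,grip,p0=None,R0=None):
    s=sensors.read_state()
    p=np.array(s["position"] if p0 is None else p0);Rm=R.from_rotvec(s["orientation"]).as_matrix() if R0 is None else R0
    P0=p.copy();rv=R.from_matrix(Rm.T@Rt).as_rotvec();out=[]
    for i in range(n):
        goal=P0+(np.array(pos)-P0)*(i+1)/n
        rr=np.round(rv/n/.1*1,3);dd=np.round(Rm.T@(goal-p)/.05,3)
        out.append([*rr,*dd,grip]);p=p+Rm@dd*.05;Rm=Rm@R.from_rotvec(rr*.1).as_matrix()
    for i in range(0,n,10): print(str([float(x)+0. for o in out[i:i+10] for x in o]).replace(" ","").replace("0.0,","0,"))
    m=np.abs(np.array(out)[:,:6]).max();print("max",m)
    return p,Rm
E
python3 - <<'E'
from h import *
plan([.4816,.1322,.24],down(179.2),28,.5)
E
```

```text
[0,0,-0.974,0.354,-0.364,-0.006,0.5,0,0,-0.974,0.387,-0.328,-0.006,0.5,0,0,-0.974,0.417,-0.288,-0.007,0.5,0,0,-0.974,0.444,-0.247,-0.006,0.5,0,0,-0.974,0.465,-0.202,-0.006,0.5,0,0,-0.974,0.483,-0.156,-0.006,0.5,0,0,-0.974,0.495,-0.108,-0.007,0.5,0,0,-0.974,0.504,-0.06,-0.006,0.5,0,0,-0.974,0.508,-0.01,-0.006,0.5,0,0,-0.974,0.506,0.039,-0.006,0.5]
[0,0,-0.974,0.499,0.088,-0.007,0.5,0,0,-0.974,0.489,0.136,-0.006,0.5,0,0,-0.974,0.473,0.183,-0.006,0.5,0,0,-0.974,0.453,0.228,-0.006,0.5,0,0,-0.974,0.429,0.271,-0.007,0.5,0,0,-0.974,0.401,0.312,-0.006,0.5,0,0,-0.974,0.368,0.349,-0.006,0.5,0,0,-0.974,0.332,0.383,-0.006,0.5,0,0,-0.974,0.294,0.414,-0.007,0.5,0,0,-0.974,0.252,0.441,-0.006,0.5]
[0,0,-0.974,0.208,0.462,-0.006,0.5,0,0,-0.974,0.162,0.481,-0.006,0.5,0,0,-0.974,0.115,0.494,-0.007,0.5,0,0,-0.974,0.065,0.503,-0.006,0.5,0,0,-0.974,0.017,0.508,-0.006,0.5,0,0,-0.974,-0.033,0.506,-0.006,0.5,0,0,-0.974,-0.082,0.501,-0.007,0.5,0,0,-0.974,-0.13,0.49,-0.006,0.5]
max 0.974
```

>>> {"fn": "send_rows", "kwargs": {
  "deltas": [0,0,-0.974,0.354,-0.364,-0.006,0.5,0,0,-0.974,0.387,-0.328,-0.006,0.5,0,0,-0.974,0.417,-0.288,-0.007,0.5,0,0,-0.974,0.444,-0.247,-0.006,0.5,0,0,-0.974,0.465,-0.202,-0.006,0.5,0,0,-0.974,0.483,-0.156,-0.006,0.5,0,0,-0.974,0.495,-0.108,-0.007,0.5,0,0,-0.974,0.504,-0.06,-0.006,0.5,0,0,-0.974,0.508,-0.01,-0.006,0.5,0,0,-0.974,0.506,0.039,-0.006,0.5]
}}

```text
time: 2.7
position: [0.3162, -0.2923, 0.2346]
orientation: [2.425, 1.997, 0.0]
force: [0.5, 0.5, -0.1]
finger_gap: 0.0425
grip_force: 0.0
```

>>> {"fn": "send_rows", "kwargs": {
  "deltas": [0,0,-0.974,0.499,0.088,-0.007,0.5,0,0,-0.974,0.489,0.136,-0.006,0.5,0,0,-0.974,0.473,0.183,-0.006,0.5,0,0,-0.974,0.453,0.228,-0.006,0.5,0,0,-0.974,0.429,0.271,-0.007,0.5,0,0,-0.974,0.401,0.312,-0.006,0.5,0,0,-0.974,0.368,0.349,-0.006,0.5,0,0,-0.974,0.332,0.383,-0.006,0.5,0,0,-0.974,0.294,0.414,-0.007,0.5,0,0,-0.974,0.252,0.441,-0.006,0.5]
}}

```text
time: 3.7
position: [0.4083, -0.0559, 0.2378]
orientation: [1.208, 2.899, -0.0]
force: [0.1, -0.3, 0.6]
finger_gap: 0.0427
grip_force: 0.0
```

>>> {"fn": "send_rows", "kwargs": {
  "deltas": [0,0,-0.974,0.208,0.462,-0.006,0.5,0,0,-0.974,0.162,0.481,-0.006,0.5,0,0,-0.974,0.115,0.494,-0.007,0.5,0,0,-0.974,0.065,0.503,-0.006,0.5,0,0,-0.974,0.017,0.508,-0.006,0.5,0,0,-0.974,-0.033,0.506,-0.006,0.5,0,0,-0.974,-0.082,0.501,-0.007,0.5,0,0,-0.974,-0.13,0.49,-0.006,0.5]
}}

```text
time: 4.5
position: [0.4819, 0.1333, 0.2401]
orientation: [0.016, 3.141, -0.0]
force: [0.4, -0.4, 0.2]
finger_gap: 0.0425
grip_force: 0.0
```

Run:
```python
from h import *
s=sensors.read_state();p=capture("wrist");save(p,"w1.png")
print(s["position"],p["mount"].round(3),f_of(p))
for n,z in dict(tap_axis=.1175,tap_grip=.1195,reset_mouth=.088).items():
    print(n,[(np.round(q["position"]),q["p"],atz(p,q["position"],z,s).round(4)) for q in spot_point(n,p)[:2]])
hsv=cv2.cvtColor(p["pixels"],cv2.COLOR_RGB2HSV)
red=((hsv[...,0]<5)|(hsv[...,0]>174))&(hsv[...,1]>190)&(hsv[...,2]>90)
n,l,st,c=cv2.connectedComponentsWithStats(red.astype(np.uint8));k=1+st[1:,4].argmax();print(st[k],c[k])
W=np.array([atz(p,q,.1275,s)[:2] for q in np.argwhere(l==k)[:,::-1]]);m=W.mean(0);v=np.linalg.svd(W-m)[2][0];v*=-np.sign(v[0])
print("handle",m,np.degrees(np.arctan2(v[1],-v[0])),((W-m)@v).min(),((W-m)@v).max())
```

```text
[0.48193024 0.13327646 0.24013612] [[ 0.     0.961  0.278  0.07 ]
 [ 1.    -0.     0.     0.001]
 [ 0.001  0.278 -0.961 -0.143]
 [ 0.     0.     0.     1.   ]] 371.64829954431775
tap_axis [(array([310., 313.]), 0.66, array([0.55  , 0.1308, 0.1175]))]
tap_grip [(array([308., 234.]), 0.85, array([0.484 , 0.1308, 0.1195]))]
reset_mouth [(array([ 89., 250.]), 0.83, array([ 0.5061, -0.0799,  0.088 ]))]
[ 304  202   19  103 1301] [312.41583397 247.92083013]
handle [0.49298924 0.13375152] 0.6474755700411571 -0.044269177493042475 0.034163323238398234
```

View pics/w1.png

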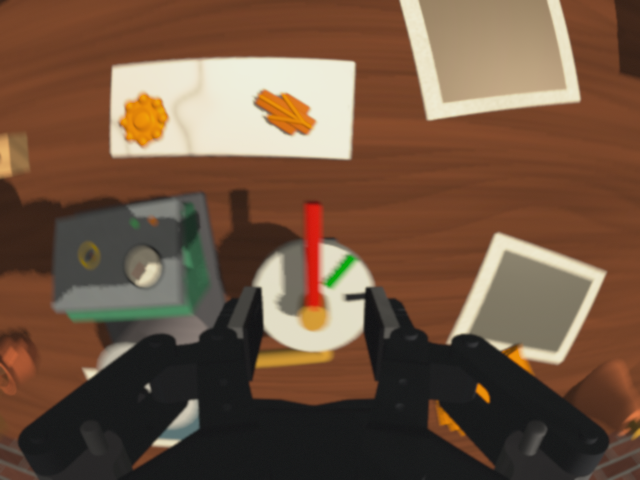

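The wrist picture shows the handle at (313,250) between the fingers, the green mark at (340,270) and the bezel at (89,254). All of this agrees with the top camera. Descend and pinch.

>>> {"fn": "send_rows", "kwargs": {
  "deltas": [0,0,0,0,0,0.46,0.5,0,0,0,0,0,0.46,0.5,0,0,0,0,0,0.46,0.5,0,0,0,0,0,0.46,0.5,0,0,0,0,0,0.46,0.5,0,0,0,0,0,0.44,0.5,0,0,0,0,0,0,0.5]
}}

```text
time: 5.4
position: [0.4786, 0.1307, 0.1005]
orientation: [-0.026, -3.135, 0.002]
force: [-0.8, 1.0, -0.1]
finger_gap: 0.0423
grip_force: 0.0
```

>>> {"fn": "send_rows", "kwargs": {
  "deltas": [0,0,0,0,0,0,0,0,0,0,0,0,0,0,0,0,0,0,0,0,0,0,0,0,0,0,0,0,0,0,0,0,0,0,0,0,0,0,0,0,0,0]
}}

```text
time: 6.0
position: [0.4825, 0.1317, 0.1045]
orientation: [0.024, 3.139, -0.002]
force: [-1.3, -1.9, 7.4]
finger_gap: 0.0108
grip_force: 61.4
```

>>> {"fn": "send_rows", "kwargs": {
  "deltas": [0,0,0.658,-0.003,0.087,0,0,0,0,0.658,-0.003,0.087,0,0,0,0,0.658,-0.003,0.087,0,0,0,0,0.658,-0.003,0.087,0,0,0,0,0.658,-0.003,0.087,0,0,0,0,0.658,-0.003,0.087,0,0,0,0,0.658,-0.003,0.087,0,0,0,0,0.658,-0.003,0.087,0,0,0,0,0.658,-0.003,0.087,0,0,0,0,0.658,-0.003,0.087,0,0]
}}

```text
time: 7.0
position: [0.4973, 0.1719, 0.1045]
orientation: [1.04, 2.961, -0.001]
force: [-0.7, -4.5, 4.7]
finger_gap: 0.0108
grip_force: 61.2
```

>>> {"fn": "send_rows", "kwargs": {
  "deltas": [0,0,0,0,0,0,0,0,0,0,0,0,0,0,0,0,0,0,0,0,0.5,0,0,0,0,0,0,0.5,0,0,0,0,0,0,0.5,0,0,0,0,0,-0.4,0.5,0,0,0,0,0,-0.5,0.5,0,0,0,0,0,-0.6,0.5,0,0,0,0,0,-0.6,0.5,0,0,0,0,0,-0.6,0.5]
}}

```text
time: 8.0
position: [0.4957, 0.1726, 0.239]
orientation: [-1.036, -2.965, 0.0]
force: [0.8, 1.3, 0.1]
finger_gap: 0.0426
grip_force: 0.0
```

Run:
```python
from h import *
def handle(p,s=None):
    hsv=cv2.cvtColor(p["pixels"],cv2.COLOR_RGB2HSV)
    red=((hsv[...,0]<5)|(hsv[...,0]>174))&(hsv[...,1]>190)&(hsv[...,2]>90)
    if s is None: red[:,:150]=0;red[:,200:]=0;red[:200]=0;red[290:]=0
    n,l,st,c=cv2.connectedComponentsWithStats(red.astype(np.uint8));k=1+st[1:,4].argmax();print(st[k],c[k])
    W=np.array([atz(p,q,.1275,s)[:2] for q in np.argwhere(l==k)[:,::-1]]);m=W.mean(0);v=np.linalg.svd(W-m)[2][0];v*=-np.sign(v[0])
    print("handle",m,np.degrees(np.arctan2(v[1],-v[0])))
s=sensors.read_state();w=capture("wrist");p=capture("top");print(s["position"],s["time"])
handle(w,s);handle(p)
a=np.zeros((480,800,3),np.uint8);a[:,:420]=w["pixels"][:,110:530,::-1];b=cv2.resize(p["pixels"][200:280,140:215],None,fx=5,fy=5,interpolation=cv2.INTER_CUBIC);a[:400,420:795]=b[...,::-1];cv2.imwrite("pics/t2.png",a)
```

```text
[0.49574034 0.17257988 0.23903111] 8.0
[ 306  203   17  105 1540] [313.68961039 252.77142857]
handle [0.50726275 0.16516942] 39.45894439092775
[150 229  22  28 187] [159.51336898 241.4973262 ]
handle [0.51822611 0.15376286] 38.06183063172893
```

View pics/t2.png

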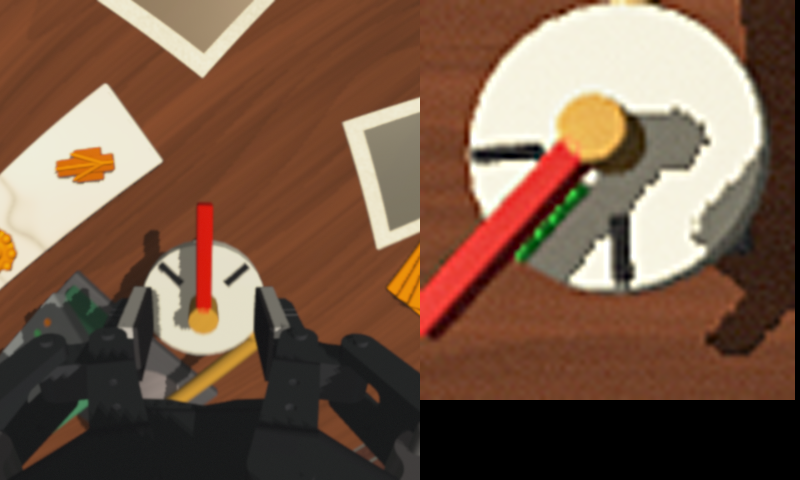

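The handle lies over the green mark at about 38–39° in world terms against a target of 38.5°. In the wrist picture the two black marks, (170,273) and (237,273), sit symmetrically either side of it. Next is the stylus.

Run:
```python
from h import *
plan([.475,-.357,.25],down(180),14,.6)
```

```text
[0.003,0.005,-0.48,-0.445,-0.613,-0.013,0.6,0.003,0.005,-0.48,-0.416,-0.635,-0.012,0.6,0.003,0.005,-0.48,-0.384,-0.653,-0.013,0.6,0.003,0.005,-0.48,-0.353,-0.671,-0.012,0.6,0.003,0.005,-0.48,-0.32,-0.687,-0.013,0.6,0.003,0.005,-0.48,-0.287,-0.702,-0.012,0.6,0.003,0.005,-0.48,-0.253,-0.715,-0.013,0.6,0.003,0.005,-0.48,-0.218,-0.726,-0.012,0.6,0.003,0.005,-0.48,-0.183,-0.736,-0.012,0.6,0.003,0.005,-0.48,-0.148,-0.743,-0.013,0.6]
[0.003,0.005,-0.48,-0.112,-0.75,-0.011,0.6,0.003,0.005,-0.48,-0.075,-0.755,-0.012,0.6,0.003,0.005,-0.48,-0.04,-0.757,-0.012,0.6,0.003,0.005,-0.48,-0.003,-0.758,-0.011,0.6]
max 0.758
```

>>> {"fn": "send_rows", "kwargs": {
  "deltas": [0,0,-0.48,-0.445,-0.613,-0.013,0.6,0,0,-0.48,-0.416,-0.635,-0.012,0.6,0,0,-0.48,-0.384,-0.653,-0.013,0.6,0,0,-0.48,-0.353,-0.671,-0.012,0.6,0,0,-0.48,-0.32,-0.687,-0.013,0.6,0,0,-0.48,-0.287,-0.702,-0.012,0.6,0,0,-0.48,-0.253,-0.715,-0.013,0.6,0,0,-0.48,-0.218,-0.726,-0.012,0.6,0,0,-0.48,-0.183,-0.736,-0.012,0.6,0,0,-0.48,-0.148,-0.743,-0.013,0.6]
}}

```text
time: 9.1
position: [0.4786, -0.2074, 0.2434]
orientation: [-0.299, -3.126, -0.001]
force: [0.5, 0.1, -0.1]
finger_gap: 0.0511
grip_force: 0.0
```

>>> {"fn": "send_rows", "kwargs": {
  "deltas": [0,0,-0.48,-0.112,-0.75,-0.011,0.6,0,0,-0.48,-0.075,-0.755,-0.012,0.6,0,0,-0.48,-0.04,-0.757,-0.012,0.6,0,0,-0.48,-0.003,-0.758,-0.011,0.6,0,0,0,0,0,0,0.6]
}}

```text
time: 9.6
position: [0.4716, -0.3619, 0.2448]
orientation: [-0.007, -3.141, 0.001]
force: [-0.1, -0.7, -0.2]
finger_gap: 0.0511
grip_force: 0.0
```

```bash
cat >> h.py <<'E'
def blue(p,s,box=None):
    hsv=cv2.cvtColor(p["pixels"],cv2.COLOR_RGB2HSV)
    b=(hsv[...,0]>105)&(hsv[...,0]<128)&(hsv[...,1]>150)&(hsv[...,2]>50)
    if box: k=np.zeros_like(b);k[box[1]:box[3],box[0]:box[2]]=1;b&=k
    n,l,st,c=cv2.connectedComponentsWithStats(b.astype(np.uint8));k=1+st[1:,4].argmax()
    return np.argwhere(l==k)[:,::-1],st[k],c[k]
E
python3 - <<'E'
from h import *
s=sensors.read_state();w=capture("wrist");save(w,"w3.png");print(s["position"],s["time"])
print([(q["position"],q["p"],atz(w,q["position"],.055,s)) for q in spot_point("block_hole",w)])
print([(q["rect"],q["p"]) for q in masks_of("stylus",w)])
pt,st,c=blue(w,s);print(st,c)
t=capture("top");sc=capture("scene")
for n,p,bx in(("top",t,(430,250,480,290)),("scene",sc,(170,235,210,300))):
    pt,st,c=blue(p,None,bx);print(n,st,c)
E
```

```text
[ 0.47164343 -0.36187674  0.24479697] 9.6
[([316.5, 219.0], 0.69, array([ 0.47846304, -0.35786793,  0.055     ])), ([215.0, 235.8], 0.58, array([ 0.49401164, -0.45439155,  0.055     ]))]
[([309.3, 215.1, 21.6, 48.0], 0.91)]
[313 214  16  51 614] [320.31758958 240.96091205]
top [443 267  21  10 109] [452.25688073 271.28440367]
scene [184 242  15  52 284] [190.97887324 266.0915493 ]
```

View pics/w3.png

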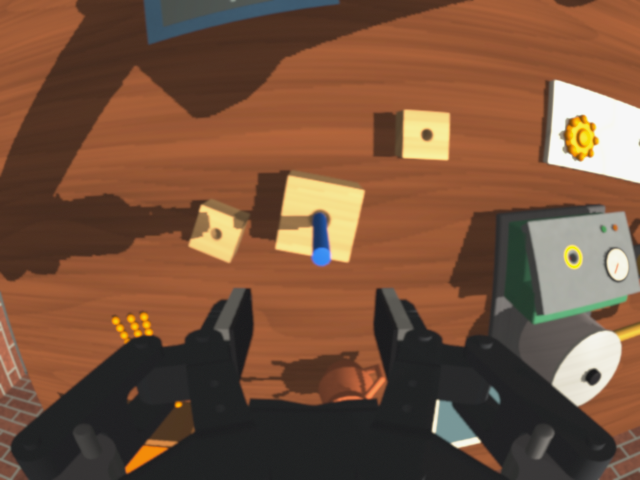

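The stylus top is at (321,257), entering the largest block's hole near (319,218). The bezel is at (573,257).

Run:
```python
from h import *
s=sensors.read_state();w=capture("wrist");t=capture("top");sc=capture("scene")
print("top end",atz(w,(321,257),.16,s),"foot",atz(w,(319.5,219),.055,s))
pt,_,_=blue(w,s)
# axis ends per image
def ends(pt):
    m=pt.mean(0);v=np.linalg.svd(pt-m)[2][0];a=(pt-m)@v;return m+v*a.min(),m+v*a.max()
print("w",ends(pt))
et=ends(blue(t,None,(430,250,480,290))[0]);es=ends(blue(sc,None,(170,235,210,300))[0]);print(et,es)
print(atz(t,max(et,key=lambda e:e[0]),.158),atz(t,min(et,key=lambda e:e[0]),.06),atz(sc,min(es,key=lambda e:e[1]),.158),atz(sc,max(es,key=lambda e:e[1]),.06))
print(s["orientation"])
```

```text
top end [ 0.48065534 -0.35008236  0.16      ] foot [ 0.47965818 -0.34927856  0.055     ]
w (array([312.41167663, 212.96283988]), array([311.26317343, 262.05294879]))
(array([462.73717254, 268.87695911]), array([443.11007175, 273.47032788])) (array([186.81384287, 241.85913007]), array([195.64656161, 292.88808517]))
[ 0.47356184 -0.35187057  0.158     ] [ 0.4758566  -0.34695868  0.06      ] [ 0.4732389  -0.35552063  0.158     ] [ 0.49185334 -0.36308361  0.06      ]
[ 7.63858649e-04 -3.14106339e+00 -1.42292116e-03]
```

Run:
```python
from h import *
s=sensors.read_state();w=capture("wrist");pt,st,c=blue(w,s);print(s["position"],st,c)
row=pt[:,1].max();topc=pt[pt[:,1]>row-14].mean(0);lo=pt[pt[:,1]<pt[:,1].min()+8].mean(0);print(topc,lo)
print(atz(w,topc,.16,s),atz(w,lo,.06,s))
print([(q["position"],q["p"],atz(w,q["position"],.055,s)) for q in spot_point("block_hole",w)])
```

```text
[ 0.47264656 -0.35661356  0.24676462] [304 213  16  49 619] [312.14054927 238.60096931]
[311.74384236 254.12315271] [312.3373494  216.84337349]
[ 0.47912648 -0.356384    0.16      ] [ 0.47694585 -0.3562412   0.06      ]
[([209.5, 232.1], 0.91, array([ 0.49260772, -0.45465962,  0.055     ])), ([419.1, 133.1], 0.85, array([ 0.39875229, -0.25903502,  0.055     ])), ([310.2, 217.1], 0.83, array([ 0.47832352, -0.35822349,  0.055     ]))]
```

>>> {"fn": "send_rows", "kwargs": {
  "deltas": [0,0,0,-0.08,0,0,0.6,0,0,0,0,0,0.38,0.6,0,0,0,0,0,0.38,0.6,0,0,0,0,0,0.38,0.6,0,0,0,0,0,0.38,0.6,0,0,0,0,0,0.38,0.6,0,0,0,0,0,0.38,0.6,0,0,0,0,0,0.38,0.6,0,0,0,0,0,0.38,0.6,0,0,0,0,0,0,0.6]
}}

```text
time: 11.1
position: [0.475, -0.356, 0.0919]
orientation: [-0.0, -3.138, -0.006]
force: [-1.5, 0.5, -0.4]
finger_gap: 0.0511
grip_force: 0.0
```

Run:
```python
from h import *
s=sensors.read_state();w=capture("wrist");pt,st,c=blue(w,s);print(s["position"],s["force"],st,c)
```

```text
[ 0.47499527 -0.35602299  0.09185869] [-1.46367932  0.53989312 -0.44887066] [ 290  268   39  137 3879] [309.31374065 344.07063676]
```

>>> {"fn": "send_rows", "kwargs": {
  "deltas": [0,0,0,0,0,0,0,0,0,0,0,0,0,0,0,0,0,0,0,0,0,0,0,0,0,0,0,0,0,0,0,0,0,0,0,0,0,0,0,0,0,0,0,0,0,0,0,0,0]
}}

```text
time: 11.85
position: [0.4771, -0.3585, 0.0956]
orientation: [0.001, 3.14, -0.003]
force: [-0.6, 0.2, 5.5]
finger_gap: 0.0112
grip_force: 58.4
```

Run:
```python
from h import *
s=sensors.read_state();w=capture("wrist");pt,st,c=blue(w,s);print(s["position"],s["orientation"],s["force"],st,c)
```

```text
[ 0.4771184  -0.3584987   0.09559397] [ 1.00717227e-03  3.13995155e+00 -2.79504262e-03] [-0.62588306  0.15326702  5.51650818] [ 293  261   41  144 4429] [313.26416798 340.79250395]
```

>>> {"fn": "send_rows", "kwargs": {
  "deltas": [0,0,0,0,0,-0.25,0,0,0,0,0,0,-0.4,0,0,0,0,0,0,-0.5,0,0,0,0,0,0,-0.5,0,0,0,0,0,0,-0.5,0,0,0,0,0,0,-0.5,0,0,0,0,0,0,-0.25,0,0,0,0,0,0,0,0]
}}

```text
time: 12.7
position: [0.4771, -0.3583, 0.242]
orientation: [0.001, 3.139, -0.004]
force: [-0.3, 0.8, -0.9]
finger_gap: 0.012
grip_force: 58.4
```

Run:
```python
from h import *
s=sensors.read_state();w=capture("wrist");save(w,"w4.png",(220,150,420,350),3);print(s["position"],s["orientation"],s["force"],s["finger_gap"],s["joint_positions"].round(2))
pt,st,c=blue(w,s);print(st,c)
print([(q["position"],q["p"]) for q in spot_point("stylus",w)])
def proj(X): # tool->pixel
    c=np.linalg.inv(w["mount"])@[*X,1];d=np.array([c[0],-c[1],-c[2]]);th=np.arctan2(np.hypot(d[0],d[1]),d[2]);u=d[:2]/np.hypot(*d[:2])*th*f_of(w);return u+[w["cx"],w["cy"]]
for z in(.09,.066,.054,.03,0): print(z,proj([0,0,z]),proj([.002,0,z]))
```

```text
[ 0.47708608 -0.3582783   0.24204899] [ 9.04764968e-04  3.13899140e+00 -3.63359906e-03] [-0.26098853  0.76713846 -0.94354603] 0.012012319332560516 [-0.75  0.42  0.17  1.32  0.   -0.75]
[ 293  261   41  144 4436] [313.21889089 341.11609558]
[([312.2, 247.9], 0.64)]
0.09 [311.41448092 243.16207943] [311.41139577 240.22731669]
0.066 [311.22009134 254.88775155] [311.21584611 251.67904239]
0.054 [311.10747633 261.71006191] [311.10245323 258.34757433]
0.03 [310.84280699 277.83012808] [310.8356261  274.12205451]
0 [310.41247399 304.30528384] [310.40069972 300.08941221]
```

View pics/w4.png

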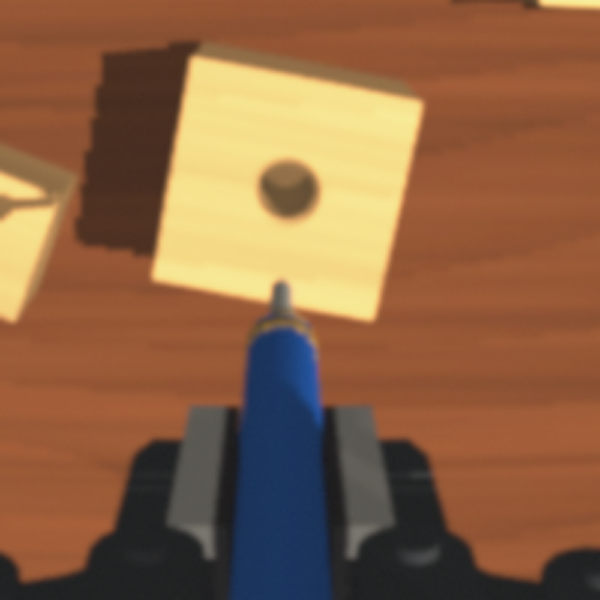

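The tip is at (313.7,244.7), on the tool axis about 91 mm beyond the TCP. The empty hole is at (316.3,212.7). Now the tilted pre-press pose.

```bash
cat >> h.py <<'E'
def press(yaw=6.5,tilt=30):
    return R.from_euler("ZY",[yaw,-tilt],degrees=True).as_matrix()@down(180)
E
python3 - <<'E'
from h import *
s=sensors.read_state();w=capture("wrist");print("hole",atz(w,(316.3,212.7),.055,s))
Rp=press();n=-Rp[:,2];print(n,Rp);plan(np.array([.507,-.085,.088])+n*.1505,Rp,10,0)
E
```

```text
hole [ 0.47595719 -0.35343157  0.055     ]
[-0.49678593 -0.05660161  0.8660254 ] [[-8.60458468e-01 -1.13203214e-01  4.96785928e-01]
 [-9.80368589e-02  9.93571856e-01  5.66016069e-02]
 [-5.00000000e-01  6.12323400e-17 -8.66025404e-01]]
[-0.028,-0.524,-0.112,0.088,0.527,0.041,0,-0.028,-0.524,-0.112,0.083,0.528,0.039,0,-0.028,-0.524,-0.112,0.08,0.529,0.035,0,-0.028,-0.524,-0.112,0.076,0.53,0.033,0,-0.028,-0.524,-0.112,0.071,0.53,0.031,0,-0.028,-0.524,-0.112,0.067,0.531,0.028,0,-0.028,-0.524,-0.112,0.062,0.532,0.027,0,-0.028,-0.524,-0.112,0.058,0.533,0.024,0,-0.028,-0.524,-0.112,0.053,0.533,0.024,0,-0.028,-0.524,-0.112,0.049,0.533,0.022,0.0]
max 0.533
```

>>> {"fn": "send_rows", "kwargs": {
  "deltas": [-0.028,-0.524,-0.112,0.088,0.527,0.041,0,-0.028,-0.524,-0.112,0.083,0.528,0.039,0,-0.028,-0.524,-0.112,0.08,0.529,0.035,0,-0.028,-0.524,-0.112,0.076,0.53,0.033,0,-0.028,-0.524,-0.112,0.071,0.53,0.031,0,-0.028,-0.524,-0.112,0.067,0.531,0.028,0,-0.028,-0.524,-0.112,0.062,0.532,0.027,0,-0.028,-0.524,-0.112,0.058,0.533,0.024,0,-0.028,-0.524,-0.112,0.053,0.533,0.024,0,-0.028,-0.524,-0.112,0.049,0.533,0.022,0]
}}

```text
time: 13.85
position: [0.4313, -0.0924, 0.2171]
orientation: [-0.149, 2.614, 0.04]
force: [-0.3, 0.2, -0.5]
finger_gap: 0.0113
grip_force: 58.5
```

>>> {"fn": "send_rows", "kwargs": {
  "deltas": [0,0,0,0,0,0,0,0,0,0,0,0,0,0]
}}

```text
time: 14.05
position: [0.4315, -0.0933, 0.2176]
orientation: [-0.15, 2.615, 0.038]
force: [0.7, -0.1, 0.2]
finger_gap: 0.0116
grip_force: 58.6
```

Run:
```python
from h import *
s=sensors.read_state();w=capture("wrist");save(w,"w5.png",(200,120,440,300),3.3)
print(s["position"],R.from_rotvec(s["orientation"]).as_matrix()[:,2],s["joint_positions"].round(2),s["time"])
print([(q["position"],q["p"]) for q in spot_point("reset_mouth",w)],[(q["position"],q["p"]) for q in spot_point("stylus",w)])
hsv=cv2.cvtColor(w["pixels"],cv2.COLOR_RGB2HSV)
y=(hsv[...,0]>22)&(hsv[...,0]<34)&(hsv[...,1]>130)&(hsv[...,2]>90)
n,l,st,c=cv2.connectedComponentsWithStats(y.astype(np.uint8));print([(st[i].tolist(),c[i].round(1)) for i in range(1,n) if st[i][4]>40])
```

```text
[ 0.43154357 -0.0932527   0.21756138] [ 0.49579021  0.05578125 -0.86664902] [-0.59 -0.27 -0.79  0.64  0.33 -0.64] 14.05
[] [([314.3, 246.4], 0.66)]
[([291, 206, 31, 29, 388], array([306., 220.]))]
```

View pics/w5.png

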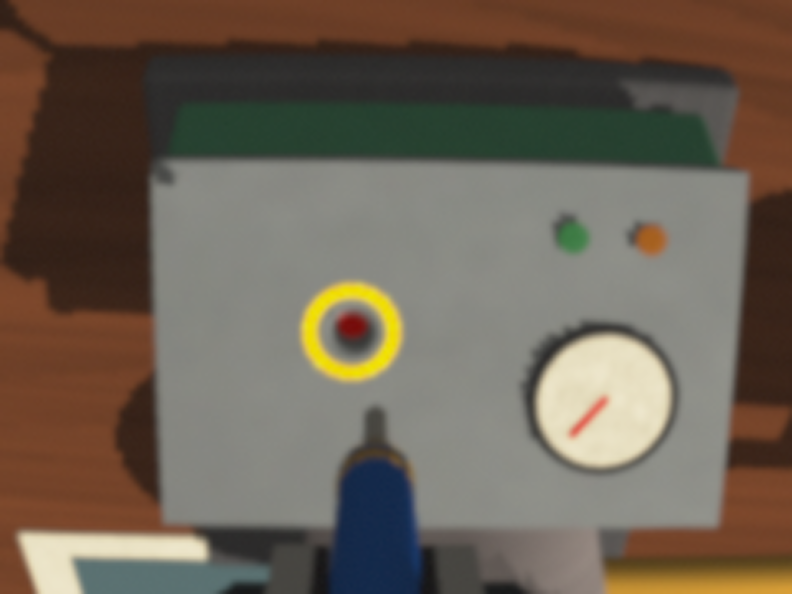

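The bezel is centred at (306,220) with the red button inside it. The tip is at (313.6,243.6).

```bash
cat >> h.py <<'E'
def tray(w,uv): # ray in tool frame
    q=dict(w);q["mount"]=w["mount"];return ray(q,uv,dict(position=np.zeros(3),orientation=np.zeros(3)))
def bez(w):
    hsv=cv2.cvtColor(w["pixels"],cv2.COLOR_RGB2HSV)
    y=((hsv[...,0]>22)&(hsv[...,0]<34)&(hsv[...,1]>130)&(hsv[...,2]>90)).astype(np.uint8)
    n,l,st,c=cv2.connectedComponentsWithStats(y);k=1+st[1:,4].argmax()
    return cv2.fitEllipse(cv2.convexHull(np.argwhere(l==k)[:,::-1].astype(np.int32)))
E
python3 - <<'E'
from h import *
s=sensors.read_state();w=capture("wrist");e=bez(w);print(e)
t=capture("top");T=ray(t,(302.43,252.42));M,er=tri([ray(w,e[0],s),T]);print("M world",M,er)
Rm=R.from_rotvec(s["orientation"]).as_matrix();print("M tool(tri)",Rm.T@(M-s["position"]))
o,d=tray(w,e[0]);rng=.025/((e[1][1]+0)/f_of(w));print("range",rng,"M tool(size)",o+d*rng)
for z in(.145,.15,.155): print("M@z",z,o+d*(z-o[2])/d[2])
o,d=tray(w,(313.6,244.2));print("tip",o+d*(.0905-o[2])/d[2])
E
```

```text
((309.4464416503906, 215.70960998535156), (29.37247085571289, 29.938385009765625), 95.55020141601562)
M world [ 0.5088071  -0.0885815   0.08232885] [np.float64(0.0003441786327045635), np.float64(0.0003441786327045503)]
M tool(tri) [ 0.00349246 -0.00154908  0.15651678]
range 0.31034431167804266 M tool(size) [ 0.00261793 -0.00193341  0.16046193]
M@z 0.145 [ 0.00606965 -0.00177588  0.145     ]
M@z 0.15 [ 0.00495345 -0.00182682  0.15      ]
M@z 0.155 [ 0.00383725 -0.00187776  0.155     ]
tip [-0.00087204  0.00146077  0.0905    ]
```

>>> {"fn": "send_rows", "kwargs": {
  "deltas": [0,0,0,0.043,-0.032,0.2,0,0,0,0,0.043,-0.032,0.2,0,0,0,0,0,0,0.2,0,0,0,0,0,0,0.2,0,0,0,0,0,0,0.2,0,0,0,0,0,0,0,0,0,0,0,0,0,0,0,0,0,0,0,0,0,0,0,0,0,0,0,0,0]
}}

```text
time: 15.2
position: [0.4546, -0.0953, 0.1741]
orientation: [-0.149, 2.613, 0.036]
force: [0.1, -0.3, -0.1]
finger_gap: 0.0112
grip_force: 58.6
```

Run:
```python
from h import *
for i in range(2):
    s=sensors.read_state();w=capture("wrist");e=bez(w);print(s["position"],e)
save(w,"w6.png",(260,180,360,280),6)
o,d=tray(w,e[0])
for z in(.1,.1065,.112): print("M@z",z,o+d*(z-o[2])/d[2])
print(.025/(e[1][1]/f_of(w)))
```

```text
[ 0.45462963 -0.09532288  0.17414945] ((312.1277770996094, 237.5673370361328), (33.8700065612793, 35.495399475097656), 89.74449920654297)
[ 0.45456134 -0.09524743  0.1740865 ] ((312.1108703613281, 237.69549560546875), (33.911163330078125, 35.18574523925781), 83.60443878173828)
M@z 0.1 [0.00084111 0.00045897 0.1       ]
M@z 0.1065 [-0.00101951  0.00044038  0.1065    ]
M@z 0.112 [-0.00259388  0.00042465  0.112     ]
0.26406169388850853
```

View pics/w6.png

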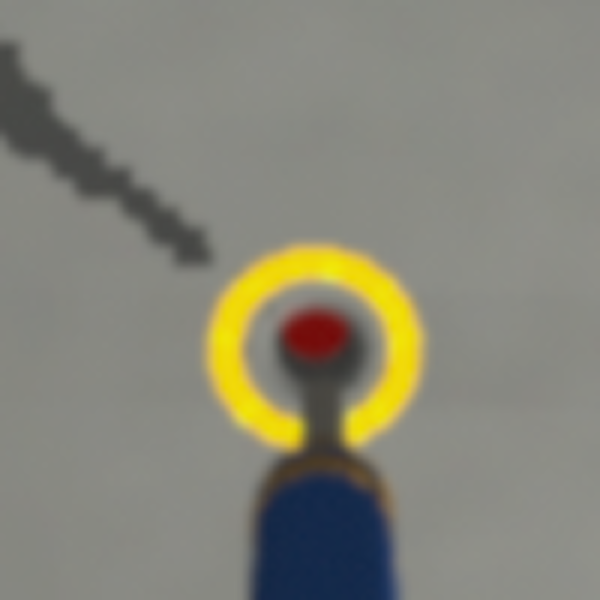

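The tip is lined up with the well within about 1 mm, and I correct y by -1.1 mm. I advance to just inside the mouth, then feel for the button.

>>> {"fn": "send_rows", "kwargs": {
  "deltas": [0,0,0,0,-0.022,0.1,0,0,0,0,0,0,0.1,0,0,0,0,0,0,0.1,0,0,0,0,0,0,0.04,0,0,0,0,0,0,0,0,0,0,0,0,0,0,0]
}}

```text
time: 15.9
position: [0.4628, -0.095, 0.1586]
orientation: [-0.149, 2.614, 0.038]
force: [0.6, -0.2, -0.4]
finger_gap: 0.0116
grip_force: 58.6
```

>>> {"fn": "send_rows", "kwargs": {
  "deltas": [0,0,0,0,0,0.03,0,0,0,0,0,0,0.03,0,0,0,0,0,0,0,0]
}}

```text
time: 16.2
position: [0.4644, -0.0949, 0.1561]
orientation: [-0.149, 2.613, 0.037]
force: [-0.2, -0.2, -0.4]
finger_gap: 0.0116
grip_force: 58.6
```

```bash
cat >> h.py <<'E'
def fs():
    s=sensors.read_state();Rm=R.from_rotvec(s["orientation"]).as_matrix();print(s["time"],s["position"].round(4),"F tool",(Rm.T@s["force"]).round(2),"depth",round(float(Rm[:,2]@s["position"]),4))
E
python3 -c "
from h import *
fs();w=capture('wrist');e=bez(w);print(e);fs()"
```

```text
16.2 [ 0.4644 -0.0949  0.1561] F tool [ 0.37 -0.14  0.2 ] depth 0.0908
((312.9897155761719, 247.04075622558594), (36.20106887817383, 38.18659591674805), 90.13716888427734)
16.25 [ 0.4644 -0.0949  0.1561] F tool [ 0.39 -0.43  0.35] depth 0.0907
```

>>> {"fn": "send_rows", "kwargs": {
  "deltas": [0,0,0,0,0,0.02,0,0,0,0,0,0,0.02,0,0,0,0,0,0,0,0]
}}

```text
time: 16.55
position: [0.4654, -0.0948, 0.1543]
orientation: [-0.149, 2.613, 0.037]
force: [-0.3, 0.2, -1.4]
finger_gap: 0.0117
grip_force: 58.6
```

>>> {"fn": "send_rows", "kwargs": {
  "deltas": [0,0,0,0,0,0.02,0,0,0,0,0,0,0.02,0,0,0,0,0,0,0,0]
}}

```text
time: 16.85
position: [0.4664, -0.0947, 0.1526]
orientation: [-0.149, 2.614, 0.037]
force: [-0.2, -0.1, 0.5]
finger_gap: 0.0113
grip_force: 58.6
```

```bash
python3 -c "
from h import *
fs();w=capture('wrist');save(w,'w7.png',(260,180,360,280),6);fs()"
```

```text
16.85 [ 0.4664 -0.0947  0.1526] F tool [-0.07 -0.11 -0.59] depth 0.0948
16.9 [ 0.4663 -0.0947  0.1526] F tool [ 0.94 -0.96  0.17] depth 0.0947
```

>>> {"fn": "send_rows", "kwargs": {
  "deltas": [0,0,0,0,0,0.02,0,0,0,0,0,0,0,0]
}}

```text
time: 17.1
position: [0.4669, -0.0947, 0.1518]
orientation: [-0.149, 2.613, 0.037]
force: [-0.1, 0.2, -0.4]
finger_gap: 0.0115
grip_force: 58.6
```

>>> {"fn": "send_rows", "kwargs": {
  "deltas": [0,0,0,0,0,0.02,0,0,0,0,0,0,0,0]
}}

```text
time: 17.3
position: [0.4674, -0.0946, 0.1509]
orientation: [-0.149, 2.613, 0.037]
force: [0.1, -0.2, -0.8]
finger_gap: 0.0117
grip_force: 58.6
```

>>> {"fn": "send_rows", "kwargs": {
  "deltas": [0,0,0,0,0,0.02,0,0,0,0,0,0,0,0]
}}

```text
time: 17.5
position: [0.4679, -0.0945, 0.15]
orientation: [-0.149, 2.613, 0.037]
force: [-0.3, 0.7, -0.3]
finger_gap: 0.0115
grip_force: 58.6
```

```bash
python3 -c "
from h import *
fs();w=capture('wrist');save(w,'w8.png',(260,180,360,280),6);fs()"
```

```text
17.5 [ 0.4679 -0.0945  0.15  ] F tool [0.34 0.78 0.17] depth 0.0978
17.55 [ 0.4679 -0.0945  0.1501] F tool [-0.07  0.38 -0.07] depth 0.0977
```

>>> {"fn": "send_rows", "kwargs": {
  "deltas": [0,0,0,0,0,0.02,0,0,0,0,0,0,0,0]
}}

```text
time: 17.75
position: [0.4684, -0.0945, 0.1492]
orientation: [-0.149, 2.613, 0.037]
force: [-0.2, 0.2, -0.3]
finger_gap: 0.0114
grip_force: 58.6
```

>>> {"fn": "send_rows", "kwargs": {
  "deltas": [0,0,0,0,0,0.02,0,0,0,0,0,0,0,0]
}}

```text
time: 17.95
position: [0.4689, -0.0944, 0.1484]
orientation: [-0.149, 2.613, 0.037]
force: [-1.0, 0.0, 2.4]
finger_gap: 0.0114
grip_force: 58.7
```

```bash
python3 -c "
from h import *
fs();w=capture('wrist');save(w,'w8.png',(260,180,360,280),6);print(bez(w));fs()"
```

```text
17.95 [ 0.4689 -0.0944  0.1484] F tool [-0.33  0.11 -2.56] depth 0.0998
((313.0538330078125, 250.88699340820312), (36.61459732055664, 39.762569427490234), 91.83992767333984)
18.0 [ 0.4689 -0.0944  0.1485] F tool [ 1.08 -0.04 -2.93] depth 0.0997
```

View pics/w8.png

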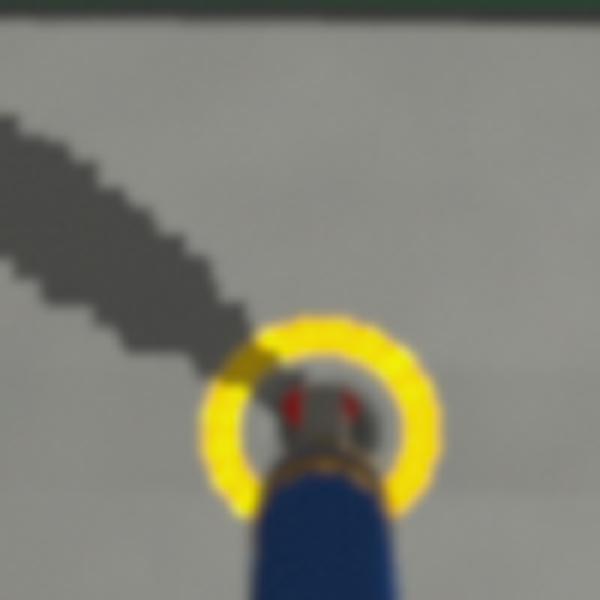

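The picture shows the tip inside the well on the red button at (313,248), with about 2.6 N of contact. I press in 1 mm steps.

>>> {"fn": "send_rows", "kwargs": {
  "deltas": [0,0,0,0,0,0.02,0,0,0,0,0,0,0,0]
}}

```text
time: 18.2
position: [0.4694, -0.0944, 0.1476]
orientation: [-0.149, 2.613, 0.037]
force: [-2.0, -0.1, 2.1]
finger_gap: 0.0116
grip_force: 58.7
```

>>> {"fn": "send_rows", "kwargs": {
  "deltas": [0,0,0,0,0,0.02,0,0,0,0,0,0,0,0]
}}

```text
time: 18.4
position: [0.47, -0.0944, 0.1467]
orientation: [-0.149, 2.613, 0.037]
force: [-2.2, 0.2, 3.0]
finger_gap: 0.0117
grip_force: 58.8
```

>>> {"fn": "send_rows", "kwargs": {
  "deltas": [0,0,0,0,0,0.01,0,0,0,0,0,0,0,0]
}}

```text
time: 18.6
position: [0.4702, -0.0943, 0.1463]
orientation: [-0.149, 2.613, 0.037]
force: [-2.3, 0.4, 2.6]
finger_gap: 0.0113
grip_force: 58.8
```

>>> {"fn": "send_rows", "kwargs": {
  "deltas": [0,0,0,0,0,0.01,0,0,0,0,0,0,0,0]
}}

```text
time: 18.8
position: [0.4704, -0.0943, 0.1459]
orientation: [-0.149, 2.613, 0.037]
force: [-2.4, -0.0, 2.8]
finger_gap: 0.0114
grip_force: 58.8
```

>>> {"fn": "send_rows", "kwargs": {
  "deltas": [0,0,0,0,0,0.01,0,0,0,0,0,0,0,0]
}}

```text
time: 19.0
position: [0.4707, -0.0943, 0.1454]
orientation: [-0.149, 2.613, 0.037]
force: [-2.0, 0.1, 4.1]
finger_gap: 0.0116
grip_force: 58.8
```

>>> {"fn": "send_rows", "kwargs": {
  "deltas": [0,0,0,0,0,0.006,0,0,0,0,0,0,0,0]
}}

```text
time: 19.2
position: [0.4708, -0.0943, 0.1452]
orientation: [-0.149, 2.613, 0.037]
force: [-2.4, -0.7, 3.2]
finger_gap: 0.0115
grip_force: 58.9
```

>>> {"fn": "send_rows", "kwargs": {
  "deltas": [0,0,0,0,0,0.006,0,0,0,0,0,0,0,0]
}}

```text
time: 19.4
position: [0.471, -0.0943, 0.145]
orientation: [-0.149, 2.613, 0.037]
force: [-4.0, 0.3, 5.4]
finger_gap: 0.0113
grip_force: 59.2
```

>>> {"fn": "send_rows", "kwargs": {
  "deltas": [0,0,0,0,0,0.006,0,0,0,0,0,0,0,0]
}}

```text
time: 19.6
position: [0.4712, -0.0943, 0.1449]
orientation: [-0.149, 2.613, 0.037]
force: [-5.4, -0.0, 6.7]
finger_gap: 0.0116
grip_force: 59.5
```

```bash
python3 -c "
from h import *
fs()"
```

```text
19.6 [ 0.4712 -0.0943  0.1449] F tool [ 1.32  0.59 -8.48] depth 0.1041
```

The force is rising sharply, so this is the hard stop. One small nudge more, then hold.

>>> {"fn": "send_rows", "kwargs": {
  "deltas": [0,0,0,0,0,0.005,0,0,0,0,0,0,0,0]
}}

```text
time: 19.8
position: [0.4713, -0.0943, 0.1448]
orientation: [-0.149, 2.613, 0.037]
force: [-5.9, -0.4, 7.8]
finger_gap: 0.0114
grip_force: 59.7
```

>>> {"fn": "send_rows", "kwargs": {
  "deltas": [0,0,0,0,0,0,0,0,0,0,0,0,0,0,0,0,0,0,0,0,0,0,0,0,0,0,0,0,0,0,0,0,0,0,0,0,0,0,0,0,0,0,0,0,0,0,0,0,0]
}}

```text
time: 20.5
position: [0.4713, -0.0943, 0.1448]
orientation: [-0.149, 2.613, 0.037]
force: [-5.4, 0.5, 8.0]
finger_gap: 0.0112
grip_force: 59.7
```

Held at about 9.5 N for over 0.7 s. Withdraw along the normal and return above the block.

>>> {"fn": "send_rows", "kwargs": {
  "deltas": [0,0,0,0,0,-0.1,0,0,0,0,0,0,-0.2,0,0,0,0,0,0,-0.3,0,0,0,0,0,0,-0.4,0,0,0,0,0,0,-0.4,0,0,0,0,0,0,-0.2,0,0,0,0,0,0,0,0,0,0,0,0,0,0,0]
}}

```text
time: 21.3
position: [0.4313, -0.0986, 0.2133]
orientation: [-0.149, 2.613, 0.037]
force: [0.7, -1.0, -0.3]
finger_gap: 0.0117
grip_force: 59.0
```

Run:
```python
from h import *
fs();plan([.4771,-.357,.2],down(180),10,0)
```

```text
21.3 [ 0.4313 -0.0986  0.2133] F tool [-0.39 -1.06  0.58] depth 0.0246
[0.028,0.524,0.111,-0.014,-0.524,0.04,0,0.028,0.524,0.111,-0.023,-0.523,0.041,0,0.028,0.524,0.111,-0.03,-0.523,0.041,0,0.028,0.524,0.111,-0.038,-0.523,0.041,0,0.028,0.524,0.111,-0.046,-0.522,0.039,0,0.028,0.524,0.111,-0.054,-0.521,0.039,0,0.028,0.524,0.111,-0.062,-0.521,0.037,0,0.028,0.524,0.111,-0.069,-0.519,0.035,0,0.028,0.524,0.111,-0.077,-0.519,0.033,0,0.028,0.524,0.111,-0.084,-0.518,0.03,0.0]
max 0.524
```

>>> {"fn": "send_rows", "kwargs": {
  "deltas": [0.028,0.524,0.111,-0.014,-0.524,0.04,0,0.028,0.524,0.111,-0.023,-0.523,0.041,0,0.028,0.524,0.111,-0.03,-0.523,0.041,0,0.028,0.524,0.111,-0.038,-0.523,0.041,0,0.028,0.524,0.111,-0.046,-0.522,0.039,0,0.028,0.524,0.111,-0.054,-0.521,0.039,0,0.028,0.524,0.111,-0.062,-0.521,0.037,0,0.028,0.524,0.111,-0.069,-0.519,0.035,0,0.028,0.524,0.111,-0.077,-0.519,0.033,0,0.028,0.524,0.111,-0.084,-0.518,0.03,0]
}}

```text
time: 22.3
position: [0.4775, -0.3576, 0.1985]
orientation: [0.001, -3.138, -0.001]
force: [0.7, -0.6, -1.2]
finger_gap: 0.0112
grip_force: 58.6
```

>>> {"fn": "send_rows", "kwargs": {
  "deltas": [0,0,0,0,0,0,0,0,0,0,0,0,0,0,0,0,0,0,0,0,0,0,0,0,0,0,0,0]
}}

```text
time: 22.7
position: [0.4768, -0.3559, 0.2005]
orientation: [-0.002, 3.141, -0.0]
force: [-0.5, 0.8, -0.3]
finger_gap: 0.0114
grip_force: 58.6
```

Run:
```python
from h import *
s=sensors.read_state();w=capture("wrist");print(s["position"],s["orientation"],s["finger_gap"])
h=[(np.round(q["position"],1),q["p"]) for q in spot_point("block_hole",w)];print(h,[(q["position"],q["p"]) for q in spot_point("stylus",w)])
# block top polygon: bright tan blob near the middle
hsv=cv2.cvtColor(w["pixels"],cv2.COLOR_RGB2HSV)
b=((hsv[...,0]>15)&(hsv[...,0]<30)&(hsv[...,2]>205)&(hsv[...,1]<180)).astype(np.uint8);b[:,:240]=0;b[:,400:]=0;b[:130]=0;b[290:]=0
n,l,st,c=cv2.connectedComponentsWithStats(b);k=1+st[1:,4].argmax();print(st[k],c[k])
g=cv2.cvtColor(w["pixels"],cv2.COLOR_RGB2GRAY);x0,y0,ww,hh=st[k][:4]
hole=((l!=k)&(g<150)).astype(np.uint8)
n,l2,s2,c2=cv2.connectedComponentsWithStats(hole[y0:y0+hh,x0:x0+ww])
print([(s2[i].tolist(),(c2[i]+[x0,y0]).round(1)) for i in range(1,n) if s2[i][4]>30])
uv=h[0][0] if h else c[k]
print("hole",atz(w,uv,.055,s))
o,d=tray(w,(313.7,244.7));tip=o+d*(.0905-o[2])/d[2];print("tip world",s["position"]+R.from_rotvec(s["orientation"]).as_matrix()@tip)
pt,sb,_=blue(w,s);print(sb)
```

```text
[ 0.47678828 -0.35593592  0.20046032] [-1.52858090e-03  3.14143327e+00 -8.63132026e-05] 0.011353023272933787
[(array([197.2, 239.3]), 0.84), (array([311.2, 225.4]), 0.68), (array([435.8, 130. ]), 0.63)] [([313.4, 250.0], 0.88)]
[ 262  175  102   99 6719] [311.25539515 222.0474773 ]
[([0, 0, 14, 76, 575], array([266.2, 202.1])), ([22, 0, 80, 17, 668], array([336.1, 179.9])), ([84, 23, 18, 76, 708], array([357.4, 247.6])), ([40, 40, 22, 21, 363], array([312.6, 224.9])), ([0, 69, 75, 30, 881], array([296.9, 265.5]))]
hole [ 0.49047351 -0.45158865  0.055     ]
tip world [ 0.47800662 -0.35444443  0.10996043]
[ 293  261   41  144 4440]
```

Run:
```python
from h import *
s=sensors.read_state();w=capture("wrist");Rm=R.from_rotvec(s["orientation"]).as_matrix();print(s["position"])
for uv in((312.6,224.9),(311.8,223.5)): print(atz(w,uv,.055,s))
o,d=tray(w,(313.7,244.7));tip=o+d*(.0905-o[2])/d[2];print(s["position"]+Rm@tip)
g=cv2.cvtColor(w["pixels"],cv2.COLOR_RGB2GRAY)[208:242,295:330];m=(g<150).astype(np.uint8)
n,l,st,c=cv2.connectedComponentsWithStats(m);print([(st[i].tolist(),c[i]+[295,208]) for i in range(1,n)])
```

```text
[ 0.47698082 -0.356393    0.20090083]
[ 0.47871963 -0.35582907  0.055     ]
[ 0.47756687 -0.35646912  0.055     ]
[ 0.47824625 -0.35496714  0.11040053]
[([8, 7, 22, 21, 359], array([313.37047354, 224.41504178]))]
```

The hole at (.4785,-.3556) is within 1 mm of the tip. Lower it.

>>> {"fn": "send_rows", "kwargs": {
  "deltas": [0,0,0,0,0,0.25,0,0,0,0,0,0,0.3,0,0,0,0,0,0,0.3,0,0,0,0,0,0,0.3,0,0,0,0,0,0,0.3,0,0,0,0,0,0,0.3,0,0,0,0,0,0,0.2,0,0,0,0,0,0,0,0,0,0,0,0,0,0,0,0,0,0,0,0,0,0]
}}

```text
time: 23.9
position: [0.4778, -0.3575, 0.1038]
orientation: [-0.001, 3.14, -0.002]
force: [0.2, 0.4, -1.2]
finger_gap: 0.0111
grip_force: 58.6
```

>>> {"fn": "send_rows", "kwargs": {
  "deltas": [0,0,0,0,0,0.04,0,0,0,0,0,0,0.02,0,0,0,0,0,0,0,0,0,0,0,0,0,0,0]
}}

```text
time: 24.3
position: [0.4772, -0.357, 0.0998]
orientation: [-0.001, 3.142, -0.001]
force: [1.3, -0.4, -1.9]
finger_gap: 0.0115
grip_force: 58.6
```

Another 3–4 mm to seat it.

>>> {"fn": "send_rows", "kwargs": {
  "deltas": [0,0,0,0,0,0.03,0,0,0,0,0,0,0.03,0,0,0,0,0,0,0,0,0,0,0,0,0,0,0]
}}

```text
time: 24.7
position: [0.4772, -0.3569, 0.0967]
orientation: [0.001, -3.141, 0.0]
force: [0.8, -0.3, -1.1]
finger_gap: 0.0114
grip_force: 58.6
```

>>> {"fn": "send_rows", "kwargs": {
  "deltas": [0,0,0,0,0,0.02,0,0,0,0,0,0,0,0,0,0,0,0,0,0,0]
}}

```text
time: 25.0
position: [0.4774, -0.3571, 0.096]
orientation: [-0.001, 3.141, -0.001]
force: [-0.7, -0.0, 1.0]
finger_gap: 0.0116
grip_force: 58.7
```

Touching the floor. I release in place, then raise straight up.

>>> {"fn": "send_rows", "kwargs": {
  "deltas": [0,0,0,0,0,0,0.3,0,0,0,0,0,0,0.5,0,0,0,0,0,0,0.6,0,0,0,0,0,0,0.6,0,0,0,0,0,0,0.6,0,0,0,0,0,-0.3,0.6,0,0,0,0,0,-0.5,0.6,0,0,0,0,0,-0.7,0.6,0,0,0,0,0,-0.8,0.6,0,0,0,0,0,-0.8,0.6]
}}

```text
time: 26.0
position: [0.4769, -0.3566, 0.2521]
orientation: [0.001, -3.141, -0.0]
force: [0.8, 0.6, -0.2]
finger_gap: 0.0513
grip_force: 0.0
```

>>> {"fn": "send_rows", "kwargs": {
  "deltas": [0,0,0,0,0,0,0.6,0,0,0,0,0,0,0.6,0,0,0,0,0,0,0.6]
}}

```text
time: 26.3
position: [0.4767, -0.3565, 0.2495]
orientation: [0.001, -3.14, -0.002]
force: [-0.5, -0.7, -0.2]
finger_gap: 0.0517
grip_force: 0.0
```

Run:
```python
from h import *
s=sensors.read_state();w=capture("wrist");pt,st,c=blue(w,s);print(s["time"],s["position"],st,c)
row=pt[:,1].max();print("top",atz(w,pt[pt[:,1]>row-14].mean(0),.16,s),"foot",atz(w,pt[pt[:,1]<pt[:,1].min()+8].mean(0),.06,s))
sc=capture("scene");print("scene",blue(sc,None,(165,230,215,305))[1:])
t=capture("top");print("top",blue(t,None,(430,250,480,290))[1:])
hsv=cv2.cvtColor(t["pixels"],cv2.COLOR_RGB2HSV)
red=((hsv[...,0]<6)|(hsv[...,0]>174))&(hsv[...,1]>190)&(hsv[...,2]>110)
red[:,:130]=0;red[:,200:]=0;red[:200]=0;red[290:]=0
W=np.array([atz(t,q,.1275)[:2] for q in np.argwhere(red)[:,::-1]]);m=W.mean(0);v=np.linalg.svd(W-m)[2][0];v*=-np.sign(v[0]);print("handle",np.degrees(np.arctan2(v[1],-v[0])),"via axis",np.degrees(np.arctan2(m[1]-.1313,.548-m[0])))
for n,z in dict(rosette=.012,leaf=.012,jug=0).items(): print(n,[(atz(t,q["position"],z)[:2].round(3),round(q["p"],2)) for q in spot_point(n,t)[:1]])
```

```text
26.3 [ 0.47674691 -0.35648892  0.24949929] [287 208  29  49 644] [301.1878882  233.40993789]
top [ 0.48020736 -0.36692043  0.16      ] foot [ 0.4769063  -0.35840297  0.06      ]
scene (array([178, 245,  19,  49, 282], dtype=int32), array([187.36170213, 267.56382979]))
top (array([445, 266,  31,  11, 156], dtype=int32), array([458.11538462, 270.47435897]))
handle 39.90786111080964 via axis 38.44948087470109
rosette [(array([ 0.387, -0.043]), 0.67)]
leaf []
jug [(array([ 0.696, -0.325]), 0.79)]
```

The stylus is seated and leans about 5°, which is the hole's slack, with its foot where it was. The tap reads about 38.5–39.9° against a target of 38.5°, and the rosette and jug have not moved. Handing in.

```bash
python3 -c "
from h import *
print(workorder.close_job())"
```

```text
the job is handed in; nothing more can be done
None
```

The job is handed in: the tap is at half open to within about 1.5°, the reset button was pressed to its stop at about 9.5 N for over 0.7 s, and the stylus is back down in its hole with a lean of about 5°; the rosette and jug read unmoved, but the leaf was not detected in the last picture, so I did not check it.

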